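Seasoning jars onto their coasters

ROBOT

A 6-joint arm with a two-finger parallel gripper is mounted at the origin on a cart in front of the work surface, level with it; the furniture and walls round the work are solid. World frame = base frame: x ahead of the robot, y to its left, z up, the work surface at z = 0. Lengths are in m, angles in rad, forces in N, time in s.
With the tool pointing down it reaches from about 0.25 to 0.775 m from the base axis. Payload 4 kg.
Tool frame: the origin (TCP) lies between the finger pads; the fingertips stand 14 mm ahead of it and the grasp point (between the pads) lies 5 mm behind it (nose_length is the distance from the TCP to the fingertips, in m); z points along the fingers, y is the line along which they close (so a half turn about z gives the same grasp; the last joint's range is limited). The gripper opens to 94 mm and grips with 3 to 60 N. Pads are 16 mm wide; open, the fingers measure 119 mm over their backs; the gripper's body (75 mm by 177 mm) begins 78 mm behind the grasp point.
Start: joints at [1.238, 0.087, 1.371, -0, 1.684, -0.103], TCP at [0.125, 0.536, 0.22] pointing down, gripper open.
Joint ranges: [-3.1, 3.1], [-0.76, 2.03], [0.27, 2.55], [-1.08, 4.22], [0.17, 2.65], [-2.57, 2.57]. Speed limits (rad/s): [2.79, 2.79, 3.14, 3.14, 3.14, 3.14].

INTERFACE

Orientations are given as [roll, pitch, yaw] about the fixed x, y, z axes, in that order (R = Rz(yaw) Ry(pitch) Rx(roll)).
In Python, from bench import * gives the robot as it stands.
- The arm moves only by the tool move_arm, never from a script. Its argument "steps" is one flat list of numbers, 7 for each row, row after row: the turn, a rotation vector about the world's x, y, z in rad, then the shift along the world's x, y, z in m, then the opening, from 0 (shut) to 1 (fully open). A call has 1 to 12 rows; each row is the pose to reach, as a shift and turn from the pose commanded when the call began; what a row does not reach only later rows make up. A row lasts 1/10 s, in which the tool goes at most 50 mm and 8.59 degrees, less where a joint would pass 70% of its speed; a pose out of reach is approached as far as the arm can. A call with a gripper value outside its range is refused whole. The fingers move at their own pace and stop on an object; the grip force is fixed at half the most. Time passes only in rows, so rows that repeat a pose let the fingers close. It gives the time, the measured TCP pose, the force, the opening and the grip force at its end, in the units of the state.
- get_obs(): the state, without advancing time (a new reading comes with each control period).
- snapshot(name): name is "side" or "top"; returns (picture, depth): 420x560x3 uint8, red, green, blue; 420x560 float32, m along the optical axis (not along the pixel's ray), 0 where there is no reading.
- camera_model(name): a dict with "fx", "fy", "cx", "cy" (pixels), "rvec" (rotation vector, rad) and "tvec" (3), from world to camera coordinates, as OpenCV has them. Camera axes: x right, y down, z forward; pixel columns grow to the right and rows downward; lengths in m; the calibration is good to about 2 mm. A picture is of the moment at which its call begins. camera_model takes no time and is no camera call.
- close_job(): hands the job in; it is judged then, once.
Trained networks look in the newest picture that a camera, given by its name, has taken for a name from the list of things; names that differ only in an ending like _2 or _b are one class to them, and where a whole thing is asked for, a point or a joint stands for the part that bears it (a point fixed in the world has none). Each returns a list of dicts, best first, with "score" (0 to 1); they miss things now and then, are a little off and sometimes report something else, mostly with a low value. They report only what shows in the picture. A call takes as long as a camera call.
- silhouettes(camera, target): "pixels" (420x560 bool, what is visible of it) and "uv" ([column, row] in pixels, amid what is visible of it).
- spot_point(camera, target): "uv" ([column, row] in pixels: a listed point, or the origin of a listed thing).
The state is a dict: "time": time; "joint_positions": joint angles; "qvel": joint speeds; "joint_torque": joint torques, N m; "tool_pos": TCP position; "ee_rot": TCP orientation; "wrist_force": force on the tool from outside, world axes, zero at the start; "wrist_torque": the same for the moment, N m; "width": finger opening in m; "finger_force": force on a finger pad.
Only numpy, scipy, OpenCV 4.12 (cv2) and the standard library are available. Lean on these libraries where they do the work, as an engineer would, in place of code of your own. Each camera call takes 0.05 s, during which the arm holds its last target. There are 200 camera calls.

TASK

Clear the four seasoning jars from the front of the worktop: stand each one upright in the middle of the wooden coaster whose coloured disc matches its cap (red, green, white, black). Never tip a jar over, and leave the tomato and the garlic where they are.

Things in the scene. Friction and masses are not known exactly. Their poses are not given: they have to be found in the camera images.
- jar_red: Small relish jar with a bright red screw cap: round body 57 mm in diameter up to a height of 73 mm, then the red cap, 47 mm in diameter, to 94 mm. About 0.23 kg, cap fixed, loose, stands upright on the worktop. Origin: centre of its underside; z along the jar, up.
- coaster_red: Round light-wood coaster with a red disc (58 mm) inlaid in its face; 76 mm in diameter, 6 mm thick, flat top, fixed to the worktop. Origin: centre of its underside, so a jar standing on it has its underside 6 mm above this point.
- jar_green: Slim clear spice jar with a green screw cap, a white mark on top: body 44 mm across to 80 mm, green cap 43 mm in diameter from there to its top at 100 mm. About 0.11 kg, cap fixed, loose, stands upright on the worktop. Origin: centre of its underside; z along the jar, up.
- coaster_green: Round light-wood coaster with a green disc (58 mm) inlaid in its face; 76 mm in diameter, 6 mm thick, flat top, fixed to the worktop. Origin: centre of its underside, so a jar standing on it has its underside 6 mm above this point.
- jar_white: Round clear jar of light brown powder with a white screw lid, 61 mm in diameter and straight-sided over its full height of 85 mm. About 0.22 kg, cap fixed, loose, stands upright on the worktop. Origin: centre of its underside; z along the jar, up.
- coaster_white: Round light-wood coaster with a white disc (58 mm) inlaid in its face; 76 mm in diameter, 6 mm thick, flat top, fixed to the worktop. Origin: centre of its underside, so a jar standing on it has its underside 6 mm above this point.
- jar_black: Slim clear spice jar with a black (very dark brown) screw cap, small marks on top: body 43 mm across to 85 mm, black cap 43 mm in diameter from there to its top at 106 mm. About 0.11 kg, cap fixed, loose, stands upright on the worktop. Origin: centre of its underside; z along the jar, up.
- coaster_black: Round light-wood coaster with a black disc (58 mm) inlaid in its face; 76 mm in diameter, 6 mm thick, flat top, fixed to the worktop. Origin: centre of its underside, so a jar standing on it has its underside 6 mm above this point.
- tomato: Red tomato with a green calyx, 69 mm across, 71 mm high, loose, standing among the jars; a bystander. Origin: centre of its underside, on the worktop.
- garlic: Whitish garlic bulb, 60 mm across, 58 mm high, loose, standing among the jars; a bystander. Origin: centre of its underside, on the worktop.

How it is judged:
At the end, for the whole second after the job is handed in: Each of the four jars stands upright (within 0.08 rad) and still on the coaster of its cap's colour, its axis within 12 mm of the coaster's centre and its underside on the coaster's top (3 to 9 mm above the coaster's origin); tomato and garlic are within 30 mm of where they started (horizontal distance between jar_red and coaster_red below 0.012 m and z of jar_red in the frame of coaster_red between 0.003 and 0.009 m and angle between each of jar_red, jar_green, jar_white, jar_black's own z axis and vertical below 0.08 rad and linear speed of each of jar_red, jar_green, jar_white, jar_black below 0.02 m/s and horizontal distance between jar_green and coaster_green below 0.012 m and z of jar_green in the frame of coaster_green between 0.003 and 0.009 m and horizontal distance between jar_white and coaster_white below 0.012 m and z of jar_white in the frame of coaster_white between 0.003 and 0.009 m and horizontal distance between jar_black and coaster_black below 0.012 m and z of jar_black in the frame of coaster_black between 0.003 and 0.009 m and distance of each of tomato, garlic from where it was at the start of the episode below 0.03 m); the robot touches nothing.
It fails at once if a jar is tipped over (more than 0.7 rad from upright) (angle between any of jar_red, jar_green, jar_white, jar_black's own z axis and vertical above 0.7 rad).
It fails at once if the tomato or the garlic is moved more than 30 mm (distance of any of tomato, garlic from where it was at the start of the episode above 0.03 m).
It also fails if it takes over 90 s, if anything falls off the work surface, if the arm or the gripper's body presses on something with over 40 N, if the wrist force passes 120 N, or if a joint passes its speed limit or range.

## Working session

There is one attempt and no reset: what is moved stays moved. The work goes in short steps, Python scripts to look and compute and a tool call to move; the robot and the scene stay as the last step left them, time stands still between calls to the robot, and variables do not carry over. Pictures are saved under pics/ and viewed, at most 14 in all, crops included, and the job is handed in when it is done.

Besides the shell and the picture viewer there is one more tool, called after "Request:" by a JSON object that holds its "api" and its "payload", one argument or row to a line. move_arm: Moves the arm, as the interface text tells. Its arguments: {"type":"object","properties":{"steps":{"type":"array"}},"required":["steps"]}

```bash
mkdir -p pics
cat > h.py <<'E'
from bench import *
import numpy as np, cv2
def cam(n):
    m=camera_model(n); K=np.array([[m['fx'],0,m['cx']],[0,m['fy'],m['cy']],[0,0,1]])
    R=cv2.Rodrigues(np.array(m['rvec'],float))[0]; return K,R,np.array(m['tvec'],float).ravel()
def cloud(n,d):
    K,R,t=cam(n); v,u=np.indices(d.shape)
    P=np.stack([(u-K[0,2])/K[0,0]*d,(v-K[1,2])/K[1,1]*d,d],-1)
    return (P-t)@R
def save(p,name): cv2.imwrite('pics/'+name+'.png',p[...,::-1])
E
python3 - <<'E'
from h import *
names=[a+b for b in('red','green','white','black') for a in('jar_','coaster_')]+['tomato','garlic']
C={}
ims=[]
for c in('top','side'):
    p,d=snapshot(c); ims.append(p); X=cloud(c,d)
    print(c, 'cam pos',-cam(c)[1].T@cam(c)[2])
    for n in names:
        for s in silhouettes(c,n)[:2]:
            m=s['pixels']&(d>0); Q=X[m]
            if len(Q)<5: print(n,s['score'],'few');continue
            zt=np.percentile(Q[:,2],95); T=Q[Q[:,2]>zt-.006]
            print(n,round(s['score'],2),np.round(s['uv']),m.sum(),'ztop',zt.round(4),'mid',((T[:,:2].min(0)+T[:,:2].max(0))/2).round(4),'mean',T[:,:2].mean(0).round(4),'ext',np.ptp(T[:,:2],axis=0).round(3))
save(np.vstack(ims)[:, :],'a') 
cv2.imwrite('pics/a.png',cv2.resize(np.hstack(ims)[...,::-1],(800,300)));save(ims[0],'top');save(ims[1],'side')
o=get_obs();print(o['time'],o['tool_pos'],o['ee_rot'],o['width'])
E
```

```text
top cam pos [ 0.48955348 -0.08775878  0.89731499]
jar_red 0.87 [340. 215.] 611 ztop 0.0963 mid [ 0.548  -0.1926] mean [ 0.547  -0.1917] ext [0.044 0.044]
jar_green 0.85 [248. 264.] 437 ztop 0.103 mid [4.457e-01 4.000e-04] mean [0.4453 0.0009] ext [0.041 0.042]
coaster_green 0.58 [232. 175.] 799 ztop 0.0091 mid [0.652  0.0556] mean [0.6512 0.0548] ext [0.074 0.074]
jar_white 0.58 [250. 219.] 663 ztop 0.0869 mid [0.5418 0.0048] mean [0.5415 0.0049] ext [0.06  0.057]
jar_white 0.47 [268. 177.] 802 ztop 0.0091 mid [ 0.6472 -0.029 ] mean [ 0.6467 -0.0298] ext [0.072 0.073]
coaster_white 0.64 [265. 177.] 794 ztop 0.0092 mid [ 0.6472 -0.029 ] mean [ 0.6466 -0.0297] ext [0.072 0.073]
coaster_black 0.93 [341. 164.] 840 ztop 0.0094 mid [ 0.6669 -0.2068] mean [ 0.667  -0.2067] ext [0.074 0.073]
coaster_black 0.72 [252. 263.] 408 ztop 0.103 mid [ 0.4457 -0.0006] mean [ 4.454e-01 -1.000e-04] ext [0.041 0.039]
tomato 0.73 [345. 269.] 798 ztop 0.0587 mid [ 0.4331 -0.2046] mean [ 0.4342 -0.2057] ext [0.055 0.057]
side cam pos [0.20493687 0.54758368 0.56317522]
jar_red 0.91 [313. 168.] 1116 ztop 0.09
[... 524 characters left out ...]
0.0079 mid [0.6193 0.0187] mean [ 0.6429 -0.0265] ext [0.125 0.169]
jar_black 0.61 [291. 194.] 1481 ztop 0.1061 mid [ 0.536  -0.0984] mean [ 0.5344 -0.0955] ext [0.041 0.046]
coaster_black 0.69 [263. 167.] 632 ztop 0.0081 mid [ 0.6639 -0.2065] mean [ 0.663  -0.2044] ext [0.073 0.075]
tomato 0.9 [372. 190.] 1120 ztop 0.0576 mid [ 0.4292 -0.2029] mean [ 0.4303 -0.2013] ext [0.054 0.054]
tomato 0.17 [293. 193.] 1515 ztop 0.1061 mid [ 0.5103 -0.0569] mean [ 0.535  -0.0951] ext [0.095 0.129]
garlic 0.77 [344. 222.] 673 ztop 0.0492 mid [ 0.4386 -0.059 ] mean [ 0.4398 -0.0973] ext [0.034 0.112]
1.1 [0.12528489 0.53555698 0.2194815 ] [3.14154372e+00 3.23317084e-06 2.91181123e+00] 0.09386075102498592
```

Run:
```python
import cv2,numpy as np
a=cv2.imread('pics/top.png')[110:310,180:400];b=cv2.imread('pics/side.png')[110:310,180:420]
cv2.imwrite('pics/c.png',np.hstack([cv2.resize(a,(390,355)),cv2.resize(b,(410,355))]))
```

```text
(no output)
```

View pics/c.png

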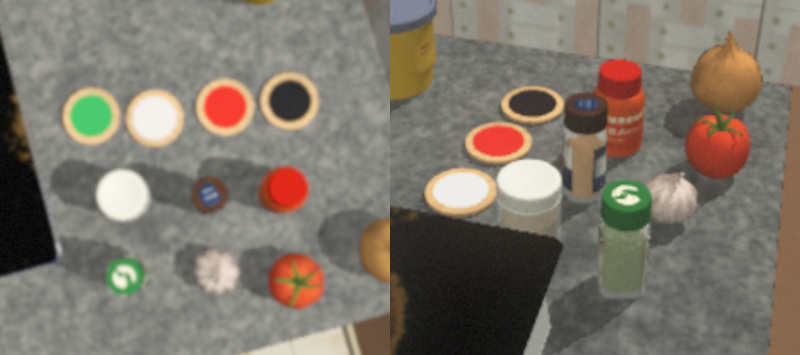

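View pics/a.png

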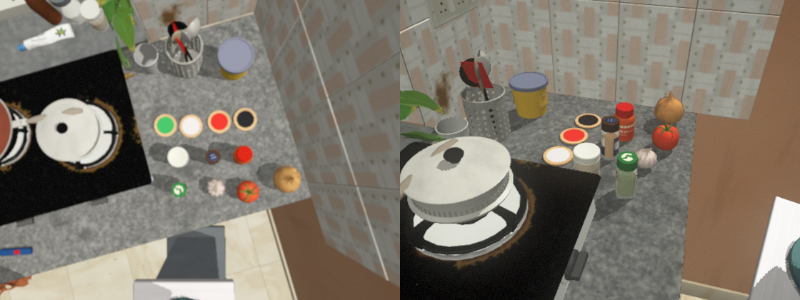

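The pictures show the coasters in a row behind (green, white, red, black from left to right). The white, black and red jars stand in front of them. The green jar, garlic and tomato form the front row. Next I'll refine the positions from both views and check the heights of the obstacles.

```bash
cat > m.py <<'E'
from h import *
G={'jr':(.546,-.191,.094),'jg':(.444,0,.1),'jw':(.540,.005,.085),'jb':(.537,-.098,.106),'cr':(.661,-.121,.006),'cg':(.650,.055,.006),'cw':(.645,-.029,.006),'cb':(.665,-.207,.006)}
def meas(G):
  for c in('top','side'):
    p,d=snapshot(c); X=cloud(c,d)
    for n,(x,y,z) in G.items():
        m=(d>0)&(np.hypot(X[...,0]-x,X[...,1]-y)<(.042 if z>.05 or n[0]=='j' else .048))
        if n[0]=='j': m&=abs(X[...,2]-z-.001)<.006
        else:
            h=cv2.cvtColor(p,cv2.COLOR_RGB2HSV).astype(int); wood=(abs(X[...,2]-z-.001)<.006)&(p[...,0].astype(int)-p[...,2]>40)
            m&=wood
        Q=X[m]
        if len(Q)<20: print(c,n,'few',len(Q)); continue
        lo,hi=np.percentile(Q[:,:2],1,axis=0),np.percentile(Q[:,:2],99,axis=0)
        (e,r)=cv2.minEnclosingCircle(Q[:,:2].astype(np.float32)*1000)
        print(c,n,len(Q),'z',np.median(Q[:,2]).round(4),'mid',((lo+hi)/2).round(4),'mean',Q[:,:2].mean(0).round(4),'circ',np.round(e,1),round(r,1))
E
python3 - <<'E'
from m import *
meas(G)
p,d=snapshot('top');X=cloud('top',d)[d>0]
for x0 in np.arange(.3,.95,.05):
    r=[]
    for y0 in np.arange(-.4,.5,.05):
        q=X[(abs(X[:,0]-x0)<.025)&(abs(X[:,1]-y0)<.025),2]
        r.append('%4d'%(q.max()*1000) if len(q) else ' ---')
    print('%.2f'%x0,*r)
E
```

```text
top jr 377 z 0.0944 mid [ 0.5469 -0.1914] mean [ 0.5472 -0.1915] circ [ 547.4 -191.7] 22.8
top jg 344 z 0.101 mid [0.4457 0.0012] mean [0.4453 0.0007] circ [445.1   0.7] 21.5
top jw 620 z 0.0845 mid [0.5417 0.0057] mean [0.5415 0.0055] circ [541.7   5.9] 30.4
top jb 341 z 0.1059 mid [ 0.5389 -0.0988] mean [ 0.5389 -0.0991] circ [539.2 -99. ] 21.4
top cr 821 z 0.0065 mid [ 0.6601 -0.1228] mean [ 0.6603 -0.1225] circ [ 660.9 -122.9] 39.1
top cg 390 z 0.0063 mid [0.6509 0.0545] mean [0.6512 0.0543] circ [652.1  50.1] 43.3
top cw 323 z 0.0062 mid [ 0.6471 -0.0289] mean [ 0.6472 -0.0291] circ [646.3 -24.7] 43.5
top cb 443 z 0.0064 mid [ 0.6668 -0.2066] mean [ 0.6668 -0.2057] circ [ 668.3 -202.7] 43.8
side jr 309 z 0.0939 mid [ 0.5441 -0.1903] mean [ 0.5432 -0.1881] circ [ 544.5 -191.6] 24.8
side jg 476 z 0.1003 mid [0.4423 0.0022] mean [0.4415 0.004 ] circ [441.9   1.2] 23.1
side jw 742 z 0.0839 mid [0.5383 0.007 ] mean [0.5377 0.0087] circ [539.    5.8] 31.4
side jb 316 z 0.1054 mid [ 0.536  -0.0981] mean [ 0.5355 -0.0961] circ [536.1 -99.7] 22.8
side cr 730 z 0.0064 mid [ 0.6572 -0.1225
[... 781 characters left out ...]
  105  210  216  217  212  104  215
0.60  ---  514    3    4   64    7    7   10    8    9  104  151  215  235  235  215  213  219
0.65  ---  541    3   10   11   11   12   11   11   10  105  106  213  218  218  214  211  216
0.70  ---  557    4    9   10    9   10    9    9   11    9  105  122  209  209  104  104  212
0.75  ---  527  512    4    7    4    5    4    5    4    5  105  104  106  106  105  104  104
0.80  ---  ---  454    5  107  106  106  132  134    4  102  115  106  105  105  105  105  104
0.85  ---  ---  378    3  108  107  108  226  227  132  172  177  121  105  104  104   78   78
0.90  ---  ---  300  215  106  107    5  226  217  132  182  183  159   78   80   93   98  110
```

Request:
{"api": "move_arm", "payload": {
  "steps": [0,0,0,0,0,0.04,1,0,0,-0.15,0.03,-0.04,0.05,1,0,0,-0.3,0.06,-0.08,0.05,1,0,0,-0.45,0.09,-0.12,0.05,1,0,0,-0.6,0.12,-0.16,0.05,1,0,0,-0.75,0.15,-0.2,0.05,1,0,0,-0.9,0.18,-0.24,0.05,1,0,0,-1.05,0.21,-0.28,0.05,1,0,0,-1.2,0.24,-0.32,0.05,1,0,0,-1.341,0.27,-0.36,0.05,1,0,0,-1.341,0.3,-0.4,0.05,1,0,0,-1.341,0.33,-0.43,0.05,1]
}}

```text
time: 2.45
tool_pos: [0.4562, 0.1031, 0.27]
ee_rot: [3.14, 0.0, 1.569]
wrist_force: [1.3, 0.7, 0.3]
width: 0.0942
finger_force: 0.0
```

Request:
{"api": "move_arm", "payload": {
  "steps": [0,0,0,0.03,-0.035,-0.02,1,0,0,0,0.06,-0.07,-0.04,1,0,0,0,0.085,-0.1,-0.06,1,0,0,0,0.085,-0.1,-0.09,1,0,0,0,0.085,-0.1,-0.12,1,0,0,0,0.085,-0.1,-0.15,1,0,0,0,0.085,-0.1,-0.18,1,0,0,0,0.085,-0.1,-0.2,1,0,0,0,0.085,-0.1,-0.215,1,0,0,0,0.085,-0.1,-0.215,1]
}}

```text
time: 3.45
tool_pos: [0.5382, 0.0057, 0.0517]
ee_rot: [-3.136, -0.001, 1.571]
wrist_force: [-0.8, 0.2, 0.0]
width: 0.0941
finger_force: 0.0
```

Request:
{"api": "move_arm", "payload": {
  "steps": [0,0,0,0,0,0,0.5,0,0,0,0,0,0,0.5,0,0,0,0,0,0,0.5,0,0,0,0,0,0,0.5,0,0,0,0,0,0,0.5,0,0,0,0,0,0,0.5]
}}

```text
time: 4.05
tool_pos: [0.5406, 0.0055, 0.0552]
ee_rot: [3.141, 0.0, 1.571]
wrist_force: [-1.7, 0.3, 2.4]
width: 0.0587
finger_force: 30.0
```

Request:
{"api": "move_arm", "payload": {
  "steps": [0,0,0,0,0,0.02,0.5,0,0,0,0,0,0.04,0.5,0,0,0,0.025,-0.008,0.04,0.5,0,0,0,0.05,-0.016,0.04,0.5,0,0,0,0.075,-0.025,0.04,0.5,0,0,0,0.095,-0.032,0.04,0.5,0,0,0,0.105,-0.035,0.04,0.5,0,0,0,0.105,-0.035,0.03,0.5,0,0,0,0.105,-0.035,0.02,0.5,0,0,0,0.105,-0.035,0.013,0.5,0,0,0,0.105,-0.035,0.007,0.5,0,0,0,0.105,-0.035,0.007,0.5]
}}

```text
time: 5.25
tool_pos: [0.6445, -0.029, 0.0614]
ee_rot: [-3.141, -0.0, 1.571]
wrist_force: [-0.5, -0.9, -1.9]
width: 0.0588
finger_force: 30.0
```

Request:
{"api": "move_arm", "payload": {
  "steps": [0,0,0,0,0,0,0.5,0,0,0,0,0,0,1,0,0,0,0,0,0,1,0,0,0,0,0,0,1,0,0,0,0,0,0,1,0,0,0,0,0,0.03,1,0,0,0,0,0,0.07,1,0,0,0,0,0,0.11,1,0,0,0,-0.03,-0.02,0.11,0.7,0,0,0,-0.06,-0.04,0.11,0.7,0,0,0,-0.09,-0.055,0.11,0.7,0,0,0,-0.108,-0.07,0.11,0.7]
}}

```text
time: 6.45
tool_pos: [0.5356, -0.1, 0.1719]
ee_rot: [3.141, 0.0, 1.571]
wrist_force: [-0.5, -0.3, -0.1]
width: 0.0671
finger_force: 0.0
```

Run:
```python
from m import *
G['jw']=(.6455,-.029,.091); meas({k:G[k] for k in('jw','jb')}); print(get_obs()['tool_pos'])
```

```text
top jw few 0
top jb few 0
side jw 598 z 0.09 mid [ 0.6428 -0.0273] mean [ 0.6419 -0.0261] circ [644.1 -28. ] 31.5
side jb 320 z 0.1053 mid [ 0.5361 -0.0985] mean [ 0.5354 -0.0961] circ [536.9 -99.3] 23.0
[ 0.53572672 -0.10090176  0.17217891]
```

Request:
{"api": "move_arm", "payload": {
  "steps": [0,0,0,0,0,0,0.7,0,0,0,0,0,-0.03,0.7,0,0,0,0,0,-0.06,0.7,0,0,0,0,0,-0.09,0.7,0,0,0,0,0,-0.107,0.7,0,0,0,0,0,-0.117,0.7,0,0,0,0,0,-0.117,0.7,0,0,0,0,0,-0.117,0.3,0,0,0,0,0,-0.117,0.3,0,0,0,0,0,-0.117,0.3,0,0,0,0,0,-0.117,0.3,0,0,0,0,0,-0.117,0.3]
}}

```text
time: 7.75
tool_pos: [0.5382, -0.0997, 0.0559]
ee_rot: [3.139, 0.001, 1.571]
wrist_force: [-0.2, -0.4, 3.6]
width: 0.0435
finger_force: 30.0
```

Request:
{"api": "move_arm", "payload": {
  "steps": [0,0,0,0,0,0.02,0.3,0,0,0,0,0,0.04,0.3,0,0,0,0.03,0,0.04,0.3,0,0,0,0.06,0,0.04,0.3,0,0,0,0.09,0,0.04,0.3,0,0,0,0.115,-0.01,0.04,0.3,0,0,0,0.128,-0.03,0.04,0.3,0,0,0,0.128,-0.06,0.04,0.3,0,0,0,0.128,-0.085,0.04,0.3,0,0,0,0.128,-0.1,0.04,0.3,0,0,0,0.128,-0.107,0.04,0.3,0,0,0,0.128,-0.107,0.03,0.3]
}}

```text
time: 8.95
tool_pos: [0.6661, -0.2074, 0.0859]
ee_rot: [3.138, 0.001, 1.57]
wrist_force: [0.7, -0.4, -1.0]
width: 0.0431
finger_force: 30.0
```

Request:
{"api": "move_arm", "payload": {
  "steps": [0,0,0,0,0,-0.01,0.3,0,0,0,0,0,-0.018,0.3,0,0,0,0,0,-0.023,0.3,0,0,0,0,0,-0.023,0.3,0,0,0,0,0,-0.023,0.3,0,0,0,0,0,-0.023,0.8,0,0,0,0,0,-0.023,0.8,0,0,0,0,0,-0.023,0.8,0,0,0,0,0,-0.023,0.8,0,0,0,0,0,0.01,0.8,0,0,0,0,0,0.05,0.8,0,0,0,0,0,0.09,0.85]
}}

```text
time: 10.15
tool_pos: [0.6649, -0.2064, 0.1749]
ee_rot: [-3.14, -0.001, 1.571]
wrist_force: [-0.0, -1.5, 0.4]
width: 0.0784
finger_force: 0.0
```

Request:
{"api": "move_arm", "payload": {
  "steps": [0,0,0,-0.03,0.004,0,0.85,0,0,0,-0.06,0.008,0,0.85,0,0,0,-0.09,0.011,0,0.85,0,0,0,-0.11,0.014,0,0.85,0,0,0,-0.12,0.014,0,0.85]
}}

```text
time: 10.65
tool_pos: [0.544, -0.1923, 0.1749]
ee_rot: [3.141, 0.0, 1.57]
wrist_force: [-0.1, 0.6, 0.3]
width: 0.08
finger_force: 0.0
```

Run:
```python
from m import *
G['jb']=(.6652,-.206,.112); meas({k:G[k] for k in('jr','jb')}); print(get_obs()['tool_pos'])
```

```text
top jr few 2
top jb few 19
side jr 308 z 0.0939 mid [ 0.5439 -0.1907] mean [ 0.5431 -0.1882] circ [ 543.9 -191.1] 24.1
side jb 224 z 0.1116 mid [ 0.6629 -0.2036] mean [ 0.6619 -0.2013] circ [ 663.9 -203.6] 23.1
[ 0.54480105 -0.19265368  0.17500594]
```

Request:
{"api": "move_arm", "payload": {
  "steps": [0,0,0,0,0,-0.03,0.85,0,0,0,0,0,-0.06,0.85,0,0,0,0,0,-0.09,0.85,0,0,0,0,0,-0.115,0.85,0,0,0,0,0,-0.125,0.85,0,0,0,0,0,-0.125,0.85,0,0,0,0,0,-0.125,0.4,0,0,0,0,0,-0.125,0.4,0,0,0,0,0,-0.125,0.4,0,0,0,0,0,-0.125,0.4,0,0,0,0,0,-0.125,0.4,0,0,0,0,0,-0.125,0.4]
}}

```text
time: 11.95
tool_pos: [0.5462, -0.1929, 0.0511]
ee_rot: [3.139, 0.001, 1.571]
wrist_force: [0.2, 0.6, 6.0]
width: 0.0563
finger_force: 30.0
```

Request:
{"api": "move_arm", "payload": {
  "steps": [0,0,0,0,0,0.02,0.4,0,0,0,0,0.01,0.04,0.4,0,0,0,0.005,0.035,0.04,0.4,0,0,0,0.02,0.055,0.04,0.4,0,0,0,0.045,0.067,0.04,0.4,0,0,0,0.075,0.069,0.04,0.4,0,0,0,0.1,0.069,0.04,0.4,0,0,0,0.113,0.069,0.04,0.4,0,0,0,0.113,0.069,0.03,0.4,0,0,0,0.113,0.069,0.02,0.4,0,0,0,0.113,0.069,0.012,0.4,0,0,0,0.113,0.069,0.007,0.4]
}}

```text
time: 13.15
tool_pos: [0.6562, -0.1233, 0.057]
ee_rot: [-3.138, -0.001, 1.571]
wrist_force: [-8.6, 1.7, 17.9]
width: 0.0559
finger_force: 30.0
```

Request:
{"api": "move_arm", "payload": {
  "steps": [0,0,0,0,0,0,0.4,0,0,0,0,0,0,0.4,0,0,0,0,0,0,0.95,0,0,0,0,0,0,0.95,0,0,0,0,0,0,0.95,0,0,0,0,0,0,0.95,0,0,0,0,0,0.03,0.95,0,0,0,0,0,0.07,0.95,0,0,0,0,0,0.11,0.95,0,0,0,-0.04,0.02,0.12,0.8,0,0,0,-0.08,0.05,0.12,0.8,0,0,0,-0.12,0.08,0.12,0.8]
}}

```text
time: 14.35
tool_pos: [0.5376, -0.043, 0.1771]
ee_rot: [3.14, 0.0, 1.57]
wrist_force: [0.4, 0.5, 0.6]
width: 0.0755
finger_force: 0.0
```

Request:
{"api": "move_arm", "payload": {
  "steps": [0,0,0,-0.035,0.02,0,0.75,0,0,0,-0.065,0.033,0,0.75,0,0,0,-0.085,0.041,0,0.75,0,0,0,-0.095,0.044,0,0.75,0,0,0,-0.095,0.044,0,0.75]
}}

```text
time: 14.85
tool_pos: [0.4429, 0.0008, 0.1769]
ee_rot: [3.14, 0.0, 1.571]
wrist_force: [0.6, -0.1, 1.3]
width: 0.0707
finger_force: 0.0
```

Run:
```python
from m import *
G['jr']=(.6588,-.1228,.100);G['jb']=(.6652,-.206,.112); meas({k:G[k] for k in('jr','jb','jg')}); print(get_obs()['tool_pos'])
```

```text
top jr 372 z 0.1004 mid [ 0.6578 -0.1225] mean [ 0.6578 -0.1223] circ [ 658.1 -122.5] 23.0
top jb 341 z 0.112 mid [ 0.6661 -0.2045] mean [ 0.6658 -0.2043] circ [ 666.3 -204.7] 21.6
top jg few 0
side jr 301 z 0.1 mid [ 0.6547 -0.1204] mean [ 0.6538 -0.1191] circ [ 655.2 -121.6] 23.8
side jb 220 z 0.1115 mid [ 0.6631 -0.2035] mean [ 0.6621 -0.2012] circ [ 662.8 -204.9] 22.9
side jg 483 z 0.1004 mid [0.4423 0.002 ] mean [0.4415 0.0042] circ [442.    1.1] 22.8
[4.44110724e-01 1.90028769e-04 1.76696194e-01]
```

Request:
{"api": "move_arm", "payload": {
  "steps": [0,0,0,0,0,-0.03,0.75,0,0,0,0,0,-0.06,0.75,0,0,0,0,0,-0.09,0.75,0,0,0,0,0,-0.112,0.75,0,0,0,0,0,-0.122,0.75,0,0,0,0,0,-0.122,0.75,0,0,0,0,0,-0.122,0.3,0,0,0,0,0,-0.122,0.3,0,0,0,0,0,-0.122,0.3,0,0,0,0,0,-0.122,0.3,0,0,0,0,0,-0.122,0.3,0,0,0,0,0,-0.122,0.3]
}}

```text
time: 16.15
tool_pos: [0.4443, 0.0004, 0.0559]
ee_rot: [3.139, 0.0, 1.571]
wrist_force: [0.3, -0.9, 5.3]
width: 0.0492
finger_force: 30.0
```

Request:
{"api": "move_arm", "payload": {
  "steps": [0,0,0,0,0,0.02,0.3,0,0,0,0,0,0.06,0.3,0,0,0,0,0,0.1,0.3,0,0,0,0.02,0.005,0.12,0.3,0,0,0,0.05,0.013,0.12,0.3,0,0,0,0.085,0.022,0.12,0.3,0,0,0,0.12,0.031,0.12,0.3,0,0,0,0.15,0.039,0.12,0.3,0,0,0,0.175,0.046,0.12,0.3,0,0,0,0.195,0.052,0.12,0.3,0,0,0,0.206,0.0535,0.12,0.3,0,0,0,0.206,0.0535,0.12,0.3]
}}

```text
time: 17.35
tool_pos: [0.6497, 0.0543, 0.1724]
ee_rot: [-3.139, -0.0, 1.571]
wrist_force: [0.4, -0.4, -1.2]
width: 0.0493
finger_force: 30.0
```

Run:
```python
from m import *
o=get_obs();print(o['tool_pos'],o['width'],o['finger_force'])
p,d=snapshot('side');cv2.imwrite('pics/g.png',cv2.resize(p[60:300,160:420],None,fx=2.3,fy=2.3)[...,::-1])
```

```text
[0.64967347 0.05434811 0.17240544] 0.04930775630190891 29.995892900678882
```

View pics/g.png

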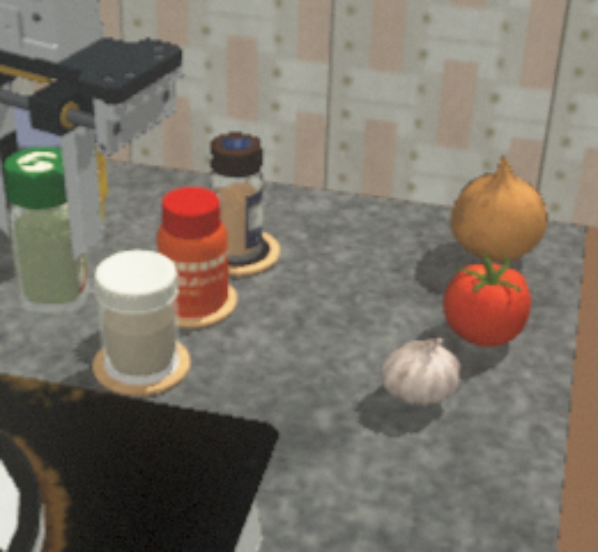

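The green jar is held upright, its cap near (37,178) in the crop. The white, red and black jars stand centred on their coasters. Next I lower it.

Request:
{"api": "move_arm", "payload": {
  "steps": [0,0,0,0,0,-0.025,0.3,0,0,0,0,0,-0.05,0.3,0,0,0,0,0,-0.075,0.3,0,0,0,0,0,-0.095,0.3,0,0,0,0,0,-0.106,0.3,0,0,0,0,0,-0.112,0.3,0,0,0,0,0,-0.113,0.3,0,0,0,0,0,-0.113,0.3]
}}

```text
time: 18.2
tool_pos: [0.6498, 0.054, 0.0625]
ee_rot: [3.14, 0.0, 1.571]
wrist_force: [-0.4, 0.1, -1.5]
width: 0.0487
finger_force: 30.0
```

Request:
{"api": "move_arm", "payload": {
  "steps": [0,0,0,0,0,0,0.3,0,0,0,0,0,0,0.8,0,0,0,0,0,0,0.8,0,0,0,0,0,0,0.8,0,0,0,0,0,0,0.8,0,0,0,0,0,0.03,0.8,0,0,0,0,0,0.07,0.8,0,0,0,0,0,0.11,0.8,0,0,0,0,0,0.15,0.8,0,0,0,-0.05,-0.02,0.17,0.8,0,0,0,-0.1,-0.04,0.17,0.8,0,0,0,-0.15,-0.05,0.17,0.8]
}}

```text
time: 19.4
tool_pos: [0.51, 0.0058, 0.2325]
ee_rot: [3.139, 0.001, 1.57]
wrist_force: [0.1, 0.0, 1.3]
width: 0.0753
finger_force: 0.0
```

Request:
{"api": "move_arm", "payload": {
  "steps": [0,0,0,-0.05,0,0.03,0.8,0,0,0,-0.1,0,0.03,0.8,0,0,0,-0.15,0,0.03,0.8,0,0,0,-0.18,0,0.03,0.8,0,0,0,-0.18,0,0.03,0.8]
}}

```text
time: 19.9
tool_pos: [0.3279, 0.0069, 0.2627]
ee_rot: [3.138, 0.001, 1.57]
wrist_force: [0.2, -0.2, 0.2]
width: 0.0749
finger_force: 0.0
```

Run:
```python
from m import *
meas({'jr':(.6588,-.1228,.100),'jb':(.6652,-.206,.112),'jg':(.6492,.0545,.106),'jw':(.6455,-.029,.091)})
p,d=snapshot('top');q=snapshot('side')[0]
cv2.imwrite('pics/f.png',np.hstack([cv2.resize(x,(400,400))[...,::-1] for x in(p[110:310,200:400],q[100:300,190:390])]))
```

```text
top jr 373 z 0.1002 mid [ 0.6585 -0.1225] mean [ 0.6578 -0.1223] circ [ 658.3 -122.3] 23.0
top jb 344 z 0.1121 mid [ 0.666  -0.2045] mean [ 0.6656 -0.2042] circ [ 666.3 -204.5] 21.8
top jg 328 z 0.1071 mid [0.6509 0.0542] mean [0.6504 0.0542] circ [650.4  54.7] 21.7
top jw 616 z 0.0904 mid [ 0.6456 -0.0294] mean [ 0.6458 -0.029 ] circ [646.3 -29.3] 30.1
side jr 300 z 0.0999 mid [ 0.6551 -0.1209] mean [ 0.654  -0.1191] circ [ 655.3 -121.2] 24.4
side jb 221 z 0.1115 mid [ 0.6628 -0.2037] mean [ 0.6622 -0.2015] circ [ 662.6 -206.1] 24.0
side jg 413 z 0.1064 mid [0.6481 0.0555] mean [0.6463 0.0569] circ [648.8  55.5] 23.5
side jw 599 z 0.09 mid [ 0.6429 -0.0271] mean [ 0.642 -0.026] circ [643.6 -28.4] 30.7
```

View pics/f.png

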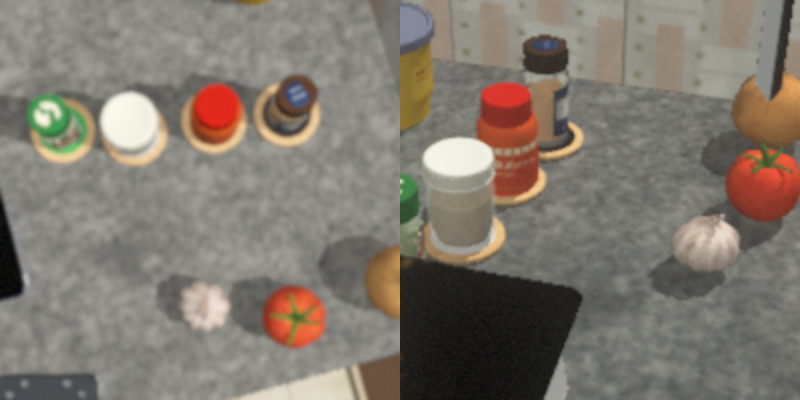

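All four jars stand on their matching coasters, each within about 3 mm of the centre. The tomato and garlic have not moved, and the gripper is clear.

```bash
python3 -c "
from bench import *
print(close_job())"
```

```text
the job is handed in; nothing more can be done
None
```

All four jars stand upright on their matching coasters, each measured within about 3 mm of its coaster's centre; the tomato and garlic were left in place, and the job is handed in at about 20 s on the robot's clock (no verdict was returned).

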